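Pack the capped bottles into the carrier

TASK

The clean bottles that have their screw caps on are ready to go to the autoclave: stand all four of them upright in the bottle carrier, the two large ones in its wide holes and the two small ones in its narrow holes, down on the carrier's floor. Set them down gently, do not drop them. Leave the two bottles without caps, the dropper bottle and the conical flask standing where they are, and knock none of the glass over.

Things in the scene. Friction and masses are not known exactly. Their poses are not given: they have to be found in the camera images.
- carrier: White plastic carrier, loose, 0.9 kg, any yaw. 154 (x) by 176 (y), 44 mm high; wire handles 25 mm out at both y ends. Origin: centre of underside, z up. Top plate has 4 round holes; bottles stand on the floor below, 6 mm above the bench. Wide holes 76 mm across at x -31, y +42 and -42 mm in its frame; narrow holes 54 mm across at x +42, y +42 and -42. Large bottles do not pass narrow holes.
- large_1: Large clear glass bottle with its screw cap on, 105 mm high, upright and loose, about 0.16 kg. Body 56 mm across up to 70 mm, narrow neck, then a ribbed round plastic cap 54 mm across from 79 to 105 mm, to be gripped. Origin: centre of the underside, z up; round, so its yaw means nothing.
- large_2: Same as large_1. Large clear glass bottle with its screw cap on, 105 mm high, upright and loose, about 0.16 kg. Body 56 mm across up to 70 mm, narrow neck, then a ribbed round plastic cap 54 mm across from 79 to 105 mm, to be gripped. Origin: centre of the underside, z up; round, so its yaw means nothing.
- small_1: Small clear glass bottle with its screw cap on, 74 mm high, upright and loose, about 0.06 kg. Body 36 mm across up to 44 mm, narrow neck, then a ribbed round plastic cap 33 mm across from 53 to 74 mm, to be gripped. Origin: centre of the underside, z up; round, so its yaw means nothing.
- small_2: Same as small_1. Small clear glass bottle with its screw cap on, 74 mm high, upright and loose, about 0.06 kg. Body 36 mm across up to 44 mm, narrow neck, then a ribbed round plastic cap 33 mm across from 53 to 74 mm, to be gripped. Origin: centre of the underside, z up; round, so its yaw means nothing.
- open_large: Like the large bottles but with no cap: open glass mouth 40 mm across, 98 mm high, body 56 mm across. Stays where it is. Origin: centre of the underside. (Its cap, 54 mm across, 26 mm high, lies loose on the bench among the bottles, as does that of open_small, 33 mm across, 21 mm high: not part of the job.)
- open_small: Like the small bottles but with no cap: open glass mouth 23 mm across, 69 mm high, body 36 mm across. Stays where it is. Origin: centre of the underside.
- dropper: Dropper bottle: small clear glass bottle, body 36 mm across, with a 23 mm collar and a dark rubber bulb 14 mm across on top, 103 mm high over all. Stays where it is. Origin: centre of the underside.
- flask: Conical clear glass flask, 64 mm across at the foot, 33 mm at its open rim, 105 mm high. Stays where it is. Origin: centre of the underside.
There are look-alikes about, which are no part of the job. What is shaped like the large_1 but purple or turquoise is not meant.

How it is judged:
By the outcome, as a careful person would: the job done as asked, in the order asked, and still so for the second after the job is handed in, with the robot touching nothing.
It also fails if it takes over 118 s, if anything falls off the work surface, if the arm or the gripper's body presses on something with over 40 N, if the wrist force passes 120 N, or if a joint passes its speed limit or range.

ROBOT

A 6-joint arm with a two-finger parallel gripper is mounted at the origin on the work surface. World frame = base frame: x ahead of the robot, y to its left, z up, the work surface at z = 0. Lengths are in mm, angles in rad, forces in N, time in s.
With the tool pointing down it reaches from about 350 to 975 mm from the base axis. Payload 7.1 kg.
Tool frame: the origin (TCP) lies midway between the tips of the shut fingers; the grasp point (between the pads) lies 19 mm behind it (ctrl.grip_depth is the distance from the TCP to the grasp point, in mm); z points along the fingers, y is the line along which they close (so a half turn about z gives the same grasp; the last joint's range is limited). The gripper opens to 88 mm and grips with 3 to 60 N. Pads are 20 mm wide; open, the fingers measure 115 mm over their backs; the gripper's body (75 mm by 178 mm) begins 61 mm behind the grasp point.
Start: joints at [-1.127, 0.423, 1.63, -0, 1.089, -0.019], TCP at [279.049, -559.229, 222.675] pointing down, gripper open.
Joint ranges: [-3, 3], [-0.9, 2.11], [0.09, 2.58], [-1.31, 4.45], [0.11, 2.69], [-2.54, 2.54]. Speed limits (rad/s): [2.39, 2.39, 3.01, 3.14, 3.14, 3.14].

INTERFACE

Orientations are given as a rotation vector (axis times angle).
In Python, from workcell import ctrl, cams gives the robot as it stands.
- The arm moves only by the tool move_arm, never from a script. Its argument "steps" is a list of rows, each a list of 3 entries, a list of its own where there are three numbers: the shift along the tool's x, y, z in units of 25 mm (1.0 is 25 mm), then the turn about the tool's z in units of 5 degrees (1.0 is 5 degrees), then the closure, from 0 (fully open) to 1 (shut). A call has 1 to 20 rows; each row shifts and turns the commanded pose from where the row before left it, along the tool's axes as they then stand; what a row does not reach is not made up. A row lasts 1/12 s, in which the tool goes at most 41.7 mm and 7.16 degrees, less where a joint would pass 70% of its speed; a pose out of reach is approached as far as the arm can. A call is refused whole if a number of a shift passes 1 or a number of a turn 1, either way. A call with a gripper value outside its range is refused whole. The fingers move at their own pace and stop on an object; the grip force is fixed at half the most. Time passes only in rows, so rows that do not move let the fingers close. It gives the time, the measured TCP pose, the force, the opening and the grip force at its end, in the units of the state.
- ctrl.get_obs(): the state, without advancing time (a new reading comes with each control period).
- cams.get_image(name): name is "scene" or "top" or "wrist"; returns a dict with "image" (400x640x3 uint8, red, green, blue), "camera_matrix" (3x3 intrinsics, pixels), "xyz" and "rotation" of the camera in the world; the wrist camera has in their place "mount" (4x4, takes a point from camera to tool coordinates, whose origin is the TCP and whose axes are the flange's). Camera axes: x right, y down, z forward; pixel columns grow to the right and rows downward; lengths in mm; the calibration is good to about 2 mm. A picture is of the moment at which its call begins: read the wrist's pose just before it. There is no depth.
- ctrl.close_job(): hands the job in; it is judged then, once.
Trained networks look in the newest picture that a camera, given by its name, has taken for a name from the list of things; names that differ only in an ending like _2 or _b are one class to them, and where a whole thing is asked for, a point or a joint stands for the part that bears it (a point fixed in the world has none). Each returns a list of dicts, best first, with "p" (0 to 1); they miss things now and then, are a little off and sometimes report something else, mostly with a low value. They report only what shows in the picture. A call takes as long as a camera call. They do not tell look-alikes from the thing itself.
- cams.boxes_of(camera, thing): "rect" ([centre column, centre row, width, height] in pixels, round what is visible of it).
- cams.cut_out(camera, thing): "pixels" (400x640 bool, what is visible of it) and "rect" ([centre column, centre row, width, height] in pixels, round what is visible of it).
The state is a dict: "t": time; "qpos": joint angles; "qvel": joint speeds; "joint_torque": joint torques, N m; "ee_pos": TCP position; "orientation": TCP orientation; "ft_force": force on the tool from outside, world axes, zero at the start; "moment": the same for the moment, N m; "width": finger opening in mm; "grasp_force": force on a finger pad.
Only numpy, scipy, OpenCV 4.12 (cv2) and the standard library are available. Lean on these libraries where they do the work, as an engineer would, in place of code of your own. Each camera call takes 0.05 s, during which the arm holds its last target. There are 200 camera calls.

## Working session

There is one attempt and no reset: what is moved stays moved. The work goes in short steps, Python scripts to look and compute and a tool call to move; the robot and the scene stay as the last step left them, time stands still between calls to the robot, and variables do not carry over. Pictures are saved under pics/ and viewed, at most 14 in all, crops included, and the job is handed in when it is done.

Besides the shell and the picture viewer there is one more tool, called as a command line: name --argument value ..., lists and objects as JSON in quotes. move_arm: Moves the arm, as the interface text tells. Its arguments: {"type":"object","properties":{"steps":{"type":"array"}},"required":["steps"]}

```bash
ls; mkdir -p pics
python3 - <<'E'
from workcell import ctrl,cams
import cv2
o=ctrl.get_obs();print(o)
for n in ("scene","top"):
    d=cams.get_image(n);cv2.imwrite(f"pics/{n}0.png",d["image"][:,:,::-1])
    print(n,d["camera_matrix"],d["xyz"],d["rotation"])
    for th in ("carrier","large_1","small_1","open_large","open_small","dropper","flask"):
        print(th,[(round(b["p"],2),[round(float(x)) for x in b["rect"]]) for b in cams.boxes_of(n,th)])
E
```

```text
pics
{'t': 0.0, 'qpos': array([-1.12698878e+00,  4.23870449e-01,  1.63070354e+00, -3.56548435e-05,
        1.08862489e+00, -1.89678502e-02]), 'qvel': array([-0.00038199, -0.00082043,  0.00105872,  0.00109916,  0.00124021,
       -0.00161538]), 'joint_torque': array([ 1.78825427e-03, -5.44624972e+01, -2.73661101e+01,  6.44790614e-02,
        2.27092527e-02, -1.31604447e-04]), 'ee_pos': array([ 278.80467413, -558.7220713 ,  221.87790988]), 'orientation': array([-3.05633855e+00, -7.20123353e-01,  5.80121603e-04]), 'ft_force': array([-0.21468314, -0.51851751,  0.45530599]), 'moment': array([ 0.00428844, -0.04888534, -0.03844042]), 'grasp_force': 0.0, 'width': 87.95247956025746}
scene [[408.7797048    0.         321.44680275]
 [  0.         408.7797048  189.77993386]
 [  0.           0.           1.        ]] [890.50413434 433.01517664 724.10638733] [-1.00159528 -2.53158628  0.97253258]
carrier [(0.66, [248, 146, 97, 59])]
large_1 [(0.96, [463, 282, 42, 50]), (0.8, [294, 191, 30, 47]), (0.58, [508, 246, 46, 56]), (0.58, [471, 209, 38, 52])]
small_1 [(0.79, [336, 221, 17, 32]), (0.65, [294, 254, 15, 32])]
open_large [(0.79, [422, 328, 41, 50])]
open_small [(0.68, [372, 283, 18, 35])]
dropper [(0.65, [411, 246, 24, 33])]
flask [(0.45, [422, 328, 41, 56])]
top [[380.63467193   0.         322.3945863 ]
 [  0.         380.63467193 198.24423902]
 [  0.           0.           1.        ]] [410.39228198 -14.43818704 980.29209873] [-2.15220308  2.19460263 -0.07980632]
carrier [(0.74, [429, 192, 89, 96])]
large_1 [(0.82, [223, 278, 36, 25]), (0.79, [178, 268, 38, 24]), (0.76, [343, 181, 22, 26]), (0.75, [187, 214, 38, 19])]
small_1 [(0.72, [297, 187, 13, 17]), (0.71, [345, 180, 21, 28]), (0.62, [292, 141, 13, 18])]
open_large [(0.74, [189, 167, 34, 25])]
open_small [(0.49, [236, 171, 18, 18])]
dropper [(0.72, [234, 214, 19, 17])]
flask [(0.78, [333, 141, 25, 29]), (0.51, [294, 141, 15, 14])]
```

View pics/scene0.png

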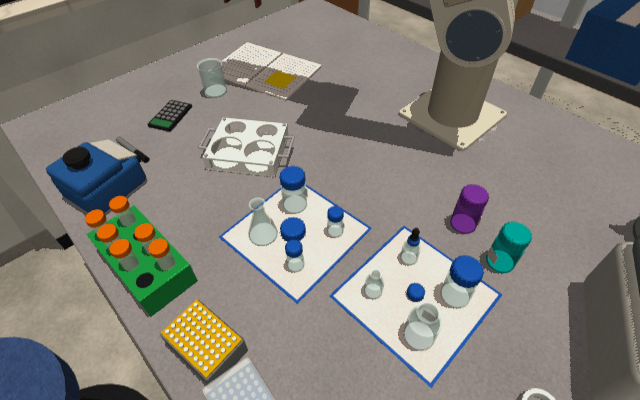

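View pics/top0.png

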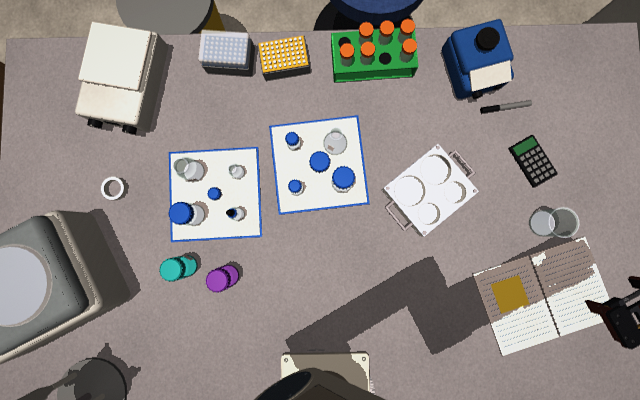

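```bash
cat > h.py <<'E'
import numpy as np,cv2
from scipy.spatial.transform import Rotation as R
from scipy.optimize import minimize,least_squares
from workcell import ctrl,cams
def pose(d,o=None):
    if "mount" in d:
        T=np.eye(4);T[:3,:3]=R.from_rotvec(o["orientation"]).as_matrix();T[:3,3]=o["ee_pos"]
        T=T@d["mount"];return T[:3,:3],T[:3,3]
    r=np.array(d["rotation"]);M=R.from_rotvec(r).as_matrix() if r.size==3 else r
    return M,np.array(d["xyz"])
def proj(d,P,o=None):
    M,t=pose(d,o);q=(np.atleast_2d(P)-t)@M@np.array(d["camera_matrix"]).T
    return q[:,:2]/q[:,2:]
def back(d,uv,z,o=None):
    M,t=pose(d,o);r=M@np.linalg.solve(d["camera_matrix"],[uv[0],uv[1],1.])
    return t+r*(z-t[2])/r[2]
def cyl(x,y,r,z0,z1):
    a=np.linspace(0,2*np.pi,40);c=np.c_[x+r*np.cos(a),y+r*np.sin(a)]
    return np.r_[np.c_[c,0*a+z0],np.c_[c,0*a+z1]]
def cen(P):
    m=cv2.moments(cv2.convexHull(P.astype(np.float32)));return np.array([m["m10"],m["m01"]])/m["m00"]
def blue(img,lo=60):
    h=cv2.cvtColor(img,cv2.COLOR_RGB2HSV)
    m=cv2.inRange(h,(105,150,lo),(125,255,255))
    n,l,s,c=cv2.connectedComponentsWithStats(m)
    return [(c[i],s[i]) for i in range(1,n) if s[i][4]>40],l
def fitcap(d,uv,r,z0,z1,o=None):
    x0=back(d,uv,(z0+z1)/2,o)[:2]
    return least_squares(lambda p:cen(proj(d,cyl(*p,r,z0,z1),o))-uv,x0).x
E
python3 - <<'E'
from h import *
T=cams.get_image("top");S=cams.get_image("scene")
for n,d in(("top",T),("scene",S)):
    b,_=blue(d["image"])
    for c,s in b:
        if s[4]>900: continue
        print(n,c.round(1),s.tolist(),"L",fitcap(d,c,27,79,105).round(1),"S",fitcap(d,c,16.5,53,74).round(1))
    # carrier
    img=d["image"];h=cv2.cvtColor(img,cv2.COLOR_RGB2HSV)
    cut=cams.cut_out(n,"carrier")[0]["pixels"].astype(np.uint8)
    m=cv2.morphologyEx(cut,cv2.MORPH_CLOSE,np.ones((5,5)));
    cs,_=cv2.findContours(m,cv2.RETR_EXTERNAL,cv2.CHAIN_APPROX_NONE);m=cv2.drawContours(m*0,cs,-1,1,-1)
    m=cv2.morphologyEx(m,cv2.MORPH_OPEN,cv2.getStructuringElement(cv2.MORPH_ELLIPSE,(23,23)))
    def f(p):
        c,s=np.cos(p[2]),np.sin(p[2]);B=np.array([[a*77,b*88,z] for a in(-1,1) for b in(-1,1) for z in(0,44)])
        P=np.c_[p[0]+c*B[:,0]-s*B[:,1],p[1]+s*B[:,0]+c*B[:,1],B[:,2]]
        q=cv2.convexHull((proj(d,P)*16).round().astype(np.int32));r=cv2.fillConvexPoly(np.zeros((400,640),np.uint8),q,1,shift=4)
        return -(r&m).sum()/(r|m).sum()
    c0=back(d,cen(np.argwhere(m)[:,::-1]),30)
    best=min((minimize(f,[c0[0],c0[1],y],method="Nelder-Mead",options=dict(initial_simplex=[[c0[0],c0[1],y],[c0[0]+15,c0[1],y],[c0[0],c0[1]+15,y],[c0[0],c0[1],y+.3]])) for y in np.arange(0,3.1,.4)),key=lambda r:r.fun)
    print("carrier",n,best.x,best.fun,c0)
print([ (uv,back(T,uv,44).round(0)) for uv in((409,190),(440,167),(429,212),(453,191))])
w=cv2.resize(T["image"][130:250,370:490,::-1],None,fx=5,fy=5,interpolation=2);cv2.imwrite("pics/car.png",w)
E
```

```text
top [460.   69.3] [448, 37, 23, 54, 257] L [ 788.9 -341.7] S [ 801.2 -352.4]
top [319.8 167.6] [269, 116, 100, 98, 476] L [557.3  -1.1] S [562.3  -0.6]
top [291.6 138.1] [286, 132, 13, 13, 129] L [629.5  64.6] S [636.7  67.3]
top [201.3 203.2] [169, 147, 93, 95, 863] L [479.  278.2] S [481.2 287.9]
top [319.2 161.1] [310, 151, 20, 21, 312] L [572.8  -0. ] S [5.783e+02 4.000e-01]
top [343.1 176.9] [332, 166, 23, 23, 376] L [534.1 -55.4] S [538.3 -56.8]
top [294.3 185.6] [288, 180, 13, 13, 126] L [516.   59.4] S [519.6  61.9]
top [213.8 193.1] [208, 188, 13, 12, 120] L [502.3 248.9] S [505.3 257.7]
carrier top [634.89722322 -70.62497406  -1.7       ] 0.0 [ 508.23055656 -277.29164073   30.        ]
scene [612.1   8.6] [588, 0, 52, 23, 634] L [-753.3   89.5] S [-827.4   74. ]
scene [579.9  36.8] [574, 26, 12, 21, 64] L [-490.2   99.2] S [-552.4   84.5]
scene [292.  177.8] [280, 166, 25, 24, 491] L [534.1 -53.9] S [518.1 -75.9]
scene [309.  241.2] [219, 185, 152, 119, 689] L [616.2  92.4] S [604.   77.2]
scene [292.7 235.7] [280, 218, 25, 40, 700] L [630.2  62. ] S [618.6  45.2]
scene [415.3 291.9] [407, 283, 18, 18, 243] L [554.6 292.6] S [539.5 286.6]
carrier scene [688.24850821 -25.76265595  -6.8       ] 0.0 [ 513.24850821 -265.76265595   30.        ]
[((409, 190), array([ 505., -219.,   44.])), ((440, 167), array([ 561., -298.,   44.])), ((429, 212), array([ 450., -266.,   44.])), ((453, 191), array([ 501., -327.,   44.]))]<stdin>:18: RuntimeWarning: overflow encountered in scalar negative
```

View pics/car.png

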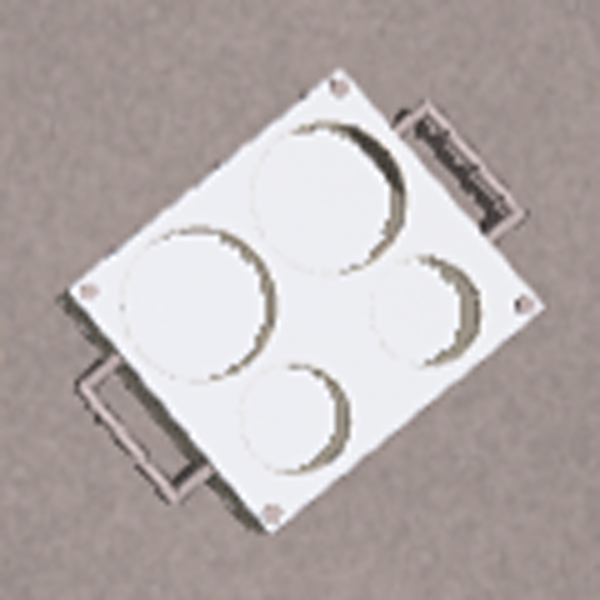

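```bash
cat >> h.py <<'E'
def caps(d):
    h=cv2.cvtColor(d["image"],cv2.COLOR_RGB2HSV);m=cv2.inRange(h,(105,150,40),(125,255,255))
    m=cv2.morphologyEx(m,cv2.MORPH_OPEN,cv2.getStructuringElement(cv2.MORPH_ELLIPSE,(5,5)))
    n,l,s,c=cv2.connectedComponentsWithStats(m);return [(c[i],s[i]) for i in range(1,n) if 60<s[i][4]<60000]
E
python3 - <<'E'
from h import *
T=cams.get_image("top");S=cams.get_image("scene")
for n,d in(("top",T),("scene",S)):
    for c,s in caps(d):
        print(n,c.round(1),s.tolist(),"L",fitcap(d,c,27,79,105).round(1),"S",fitcap(d,c,16.5,53,74).round(1))
px=np.array([(340,68),(68,290),(272,532),(545,305),(199,304),(329,198),(296,419),(426,311)],float)
uv=(px+.5)/5-.5+[370,130]
W=np.array([back(T,p,44)[:2] for p in uv])
L=np.array([(-77,-88),(-77,88),(77,88),(77,-88),(-31,42),(-31,-42),(42,42),(42,-42)],float)
f=lambda p:(L@np.array([[np.cos(p[2]),np.sin(p[2])],[-np.sin(p[2]),np.cos(p[2])]])+p[:2]-W)
r=least_squares(lambda p:f(p).ravel(),[505,-270,-2.5]);print(r.x,f(r.x).round(1).tolist())
print((f(r.x)+W)[4:].round(1))
p=r.x;c3=np.c_[f(p)[4:]+W[4:],[44]*4];print("scene proj holes",proj(S,c3).round(1).tolist())
o=(f(p)+W)[:4];im=S["image"][:,:,::-1].copy()
for q in proj(S,np.c_[o,[44]*4]):cv2.circle(im,tuple(int(v) for v in q.round()),1,(0,0,255),-1)
for (x,y),r_ in zip(c3[:,:2],(38,38,27,27)):
    cv2.polylines(im,[proj(S,cyl(x,y,r_,44,44)[:40]).round().astype(np.int32)],True,(0,0,255))
cv2.imwrite("pics/chk.png",cv2.resize(im[100:190,190:310],None,fx=5,fy=5))
E
```

```text
top [473.9  53.6] [444, 19, 69, 78, 2381] L [ 827.  -376.8] S [ 840.5 -388.6]
top [291.6 138.3] [286, 132, 12, 13, 126] L [629.   64.6] S [636.3  67.2]
top [319.2 161.2] [310, 151, 20, 21, 313] L [572.8   0. ] S [5.782e+02 5.000e-01]
top [343.2 176.9] [333, 166, 22, 23, 370] L [534.1 -55.5] S [538.3 -56.9]
top [294.4 185.6] [289, 180, 12, 13, 123] L [516.   59.4] S [519.6  61.8]
top [213.9 193.3] [208, 188, 13, 12, 119] L [501.9 248.7] S [504.9 257.4]
top [179.6 212.7] [169, 202, 23, 22, 400] L [458.  328.9] S [459.5 340.2]
scene [608.8  42. ] [567, 0, 73, 85, 4091] L [-520.6  173.3] S [-584.2  161.6]
scene [ 96.2 179. ] [47, 143, 98, 69, 3617] L [ 840.6 -340.7] S [ 838.7 -375.5]
scene [292.1 177.7] [280, 166, 25, 24, 487] L [533.9 -54. ] S [518.  -75.9]
scene [335.  213.7] [328, 206, 15, 16, 200] L [535.6  79.1] S [519.7  63.1]
scene [292.7 235.7] [281, 218, 24, 40, 694] L [630.2  61.9] S [618.7  45.3]
scene [466.3 271.2] [451, 256, 32, 32, 801] L [458.3 328.6] S [438.9 324.2]
scene [415.2 291.9] [407, 283, 17, 18, 239] L [554.6 292.6] S [539.6 286.5]
[ 501.73410844 -276.22519544   -5.63321224] [[-127.3, -98.1], [-125.4, -96.8], [118.0, 92.0], [115.9, 90.4], [-52.7, -41.3], [-53.3, -41.9], [63.0, 48.2], [62.0, 47.4]]
[[ 451.6 -261.5]
 [ 502.5 -328.4]
 [ 509.8 -217.4]
 [ 560.6 -284.2]]
scene proj holes [[265.6, 131.8], [234.1, 128.5], [257.8, 151.1], [224.9, 147.4]]
```

View pics/chk.png

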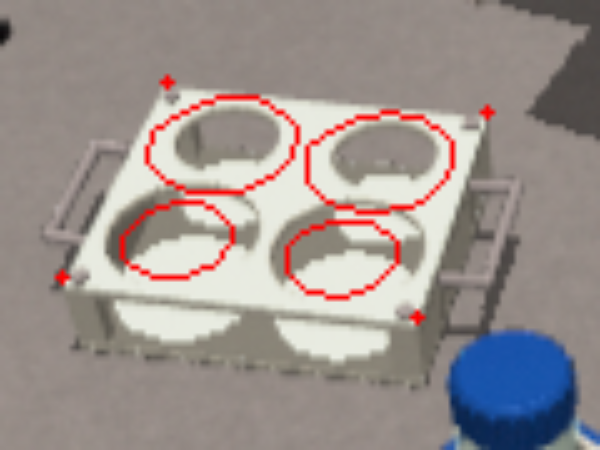

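Run:
```python
from h import *
T=cams.get_image("top");S=cams.get_image("scene")
px=np.array([(340,68),(68,290),(272,532),(545,305),(199,304),(329,198),(296,419),(426,311)],float)
uv=(px+.5)/5-.5+[370,130]
W=np.array([back(T,p,44)[:2] for p in uv])
L=np.array([(-77,88),(-77,-88),(77,-88),(77,88),(-31,-42),(-31,42),(42,-42),(42,42)],float)
f=lambda p:(L@np.array([[np.cos(p[2]),np.sin(p[2])],[-np.sin(p[2]),np.cos(p[2])]])+p[:2]-W)
r=min((least_squares(lambda p:f(p).ravel(),[505,-270,a]) for a in(-2.5,2.5)),key=lambda r:r.cost);print(r.x,f(r.x).round(1).tolist())
print((f(r.x)+W)[4:].round(1))
p=r.x;c3=np.c_[f(p)[4:]+W[4:],[44]*4]
o=(f(p)+W)[:4];im=S["image"][:,:,::-1].copy()
im=cv2.resize(im[100:190,190:310],None,fx=5,fy=5)
for (x,y),r_ in zip(c3[:,:2],(38,38,27,27)):
    cv2.polylines(im,[((proj(S,cyl(x,y,r_,44,44)[:40])+.5-[190,100])*5-.5).round().astype(np.int32)],True,(0,0,255))
cv2.imwrite("pics/chk2.png",im)
```

```text
[ 506.08609254 -272.86240737    3.80736561] [[-0.0, 0.3], [-0.3, -0.1], [-0.6, 0.3], [-0.5, 0.5], [0.2, -0.4], [0.6, -0.2], [0.4, -0.2], [0.4, -0.2]]
[[ 504.5 -220.7]
 [ 556.4 -286.7]
 [ 447.1 -265.8]
 [ 499.  -331.8]]
```

View pics/chk2.png

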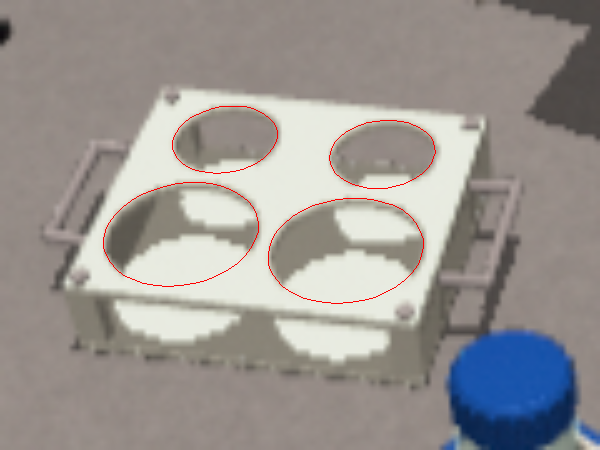

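move_arm --steps '[[[0,0,0],1,0],[[0,0,0],1,0],[[0,0,0],1,0],[[0,0,0],1,0],[[0,0,0],1,0],[[0,0,0],0.3,0],[[0,0,0],0,0]]'

```text
t: 1.78
ee_pos: [279.0, -559.2, 222.7]
orientation: [-3.142, 0.001, 0.0]
ft_force: [0.7, -0.4, -0.5]
width: 87.5
grasp_force: 0.0
```

move_arm --steps '[[[0.37,-0.956,0],0,0],[[0.37,-0.956,0],0,0],[[0.37,-0.956,0],0,0],[[0.37,-0.956,0],0,0],[[0.37,-0.956,0],0,0],[[0.37,-0.956,0],0,0],[[0.37,-0.956,0],0,0],[[0.37,-0.956,0],0,0],[[0.37,-0.956,0],0,0],[[0.37,-0.956,0],0,0],[[0.37,-0.956,0],0,0],[[0.37,-0.956,0],0,0],[[0.37,-0.956,0],0,0],[[0.37,-0.956,0],0,0],[[0.37,-0.956,0],0,0],[[0.37,-0.956,0],0,0],[[0.37,-0.956,0],0,0],[[0.37,-0.956,0],0,0],[[0.37,-0.956,0],0,0],[[0.37,-0.956,0],0,0]]'

```text
t: 3.45
ee_pos: [464.3, -79.9, 222.9]
orientation: [3.142, 0.002, 0.001]
ft_force: [-0.1, -0.4, 0.0]
width: 87.9
grasp_force: 0.0
```

move_arm --steps '[[[0.37,-0.956,0],0,0],[[0.37,-0.956,0],0,0],[[0.37,-0.956,0],0,0],[[0.37,-0.956,0],0,0],[[0.37,-0.956,0],0,0],[[0.37,-0.956,0],0,0],[[0,0,0.7],0,0],[[0,0,0.8],0,0],[[0,0,0.8],0,0],[[0,0,0],0,0],[[0,0,0],0,0]]'

```text
t: 4.37
ee_pos: [518.7, 62.2, 164.7]
orientation: [3.141, 0.002, -0.004]
ft_force: [-1.2, 0.5, 0.4]
width: 87.9
grasp_force: 0.0
```

Run:
```python
from h import *
o=ctrl.get_obs();d=cams.get_image("wrist");print(o["ee_pos"],o["orientation"])
cv2.imwrite("pics/w1.png",d["image"][:,:,::-1])
for c,s in caps(d):
    print(c.round(1),s.tolist(),"S",fitcap(d,c,16.5,53,74,o).round(1),"L",fitcap(d,c,27,79,105,o).round(1))
```

```text
[518.73577237  62.21116734 164.66544777] [ 3.14140098e+00  1.74713431e-03 -3.52811867e-03]
[347.3   1.8] [332, 0, 35, 6, 135] S [676.   38.7] L [665.   41.7]
[312.5   5.5] [305, 3, 16, 6, 71] S [673.5  65.4] L [662.7  65. ]
[308.3  56.4] [289, 35, 39, 44, 1265] S [637.4  68.9] L [630.8  68. ]
[375.3 118.6] [350, 92, 51, 54, 2109] S [589.6  12. ] L [589.4  18.3]
[460.2 188.2] [423, 156, 75, 67, 3792] S [528.7 -68.2] L [535.4 -54.2]
[122.1 190.8] [105, 177, 35, 29, 795] S [526.  239.2] L [533.1 218.8]
[315.1 196.2] [299, 179, 33, 35, 892] S [521.4  63.5] L [529.7  63.4]
[ 18.7 258.5] [0, 241, 49, 44, 1336] S [457.6 352.6] L [472.3 319.8]
[160.6 256. ] [148, 248, 23, 20, 234] S [460.6 213.7] L [475.2 196.3]
```

View pics/w1.png

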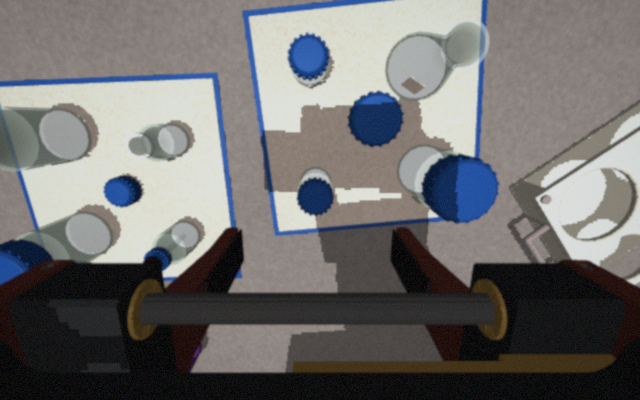

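move_arm --steps '[[[0.03,-0.02,0.9],0,0],[[0,0,0.9],0,0],[[0,0,0.9],0,0],[[0,0,0.8],0,0],[[0,0,0.7],0,0],[[0,0,0.5],0,0],[[0,0,0],0,0],[[0,0,0],0,1],[[0,0,0],0,1],[[0,0,0],0,1],[[0,0,0],0,1],[[0,0,0],0,1],[[0,0,0],0,1],[[0,0,0],0,1],[[0,0,0],0,1],[[0,0,0],0,1],[[0,0,0],0,1],[[0,0,0],0,1]]'

```text
t: 5.92
ee_pos: [520.1, 62.7, 47.7]
orientation: [3.142, 0.001, -0.0]
ft_force: [0.3, -0.8, 0.9]
width: 32.6
grasp_force: 30.0
```

move_arm --steps '[[[0,0,-0.5],0,1],[[0,0,-1],0,1],[[0,0,-1],0,1],[[0,0,-1],0,1],[[0,0,-1],0,1],[[-0.05,0.4,-0.8],0,1],[[-0.05,0.9,-0.4],0,1],[[-0.05,0.9,0],0,1],[[-0.05,0.9,0],0,1],[[-0.05,0.9,0],0,1],[[-0.05,0.9,0],0,1],[[-0.05,0.9,0],0,1],[[-0.05,0.9,0],0,1],[[-0.05,0.9,0],0,1],[[-0.05,0.9,0],0,1],[[-0.05,0.9,0],0,1],[[-0.05,0.9,0],0,1],[[-0.05,0.9,0],0,1],[[-0.05,0.9,0],0,1],[[-0.05,0.9,0],0,1]]'

```text
t: 7.58
ee_pos: [501.0, -263.3, 189.9]
orientation: [-3.141, -0.0, 0.001]
ft_force: [0.3, -0.1, -0.3]
width: 32.3
grasp_force: 30.0
```

move_arm --steps '[[[-0.05,0.9,0],0,1],[[-0.04,0.9,0],0,1],[[0,0.88,0],0,1],[[0,0,0.7],0,1],[[0,0,0.8],0,1],[[0,0,0.8],0,1],[[0,0,0],0,1],[[0,0,0],0,1]]'

```text
t: 8.25
ee_pos: [498.4, -328.7, 131.7]
orientation: [-3.14, -0.0, 0.004]
ft_force: [0.3, 0.1, 0.2]
width: 31.8
grasp_force: 30.0
```

Run:
```python
from h import *
o=ctrl.get_obs();d=cams.get_image("wrist");print(o["ee_pos"],o["orientation"],o["ft_force"],o["width"])
im=d["image"][:,:,::-1].copy()
for x,y,r in((504.5,-220.7,38),(556.4,-286.7,38),(447.1,-265.8,27),(499,-331.8,27)):
    cv2.polylines(im,[proj(d,cyl(x,y,r,44,44)[:40],o).round().astype(np.int32)],True,(0,0,255))
e=o["ee_pos"];cv2.polylines(im,[proj(d,cyl(e[0],e[1],18,e[2]-46,e[2]-46)[:40],o).round().astype(np.int32)],True,(0,255,0))
cv2.imwrite("pics/w2.png",im)
```

```text
[ 498.42006462 -328.7302063   131.73051397] [-3.13989791e+00 -3.72026260e-04  3.78497751e-03] [0.316257   0.0650602  0.16214482] 31.783591210685373
```

View pics/w2.png

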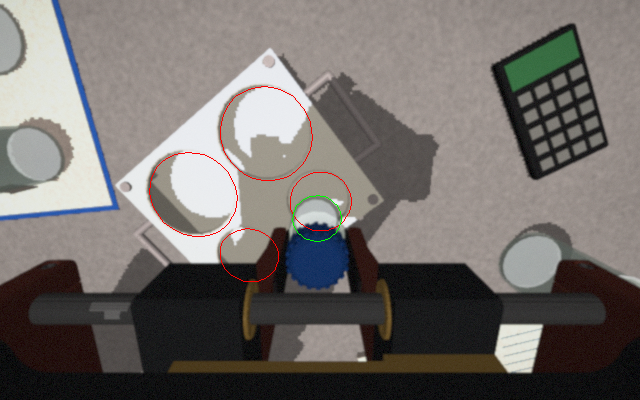

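move_arm --steps '[[[0.02,0.11,0.3],0,1],[[0,0,0.7],0,1],[[0,0,0.7],0,1],[[0,0,0.6],0,1],[[0,0,0.4],0,1],[[0,0,0.2],0,1],[[0,0,0.1],0,1],[[0,0,0.06],0,1],[[0,0,0.04],0,1],[[0,0,0],0,1],[[0,0,0],0,1]]'

```text
t: 9.22
ee_pos: [500.1, -332.3, 55.8]
orientation: [3.141, 0.001, 0.001]
ft_force: [-0.0, -1.0, -0.6]
width: 32.1
grasp_force: 30.0
```

move_arm --steps '[[[0,0,0.03],0,1],[[0,0,0.03],0,1],[[0,0,0],0,1],[[0,0,0],0,1]]'

```text
t: 9.55
ee_pos: [499.8, -332.0, 53.7]
orientation: [3.142, 0.0, 0.0]
ft_force: [0.3, -0.4, 0.1]
width: 32.5
grasp_force: 30.0
```

move_arm --steps '[[[0,0,0.03],0,1],[[0,0,0],0,1],[[0,0,0],0,1]]'

```text
t: 9.8
ee_pos: [500.0, -332.0, 53.6]
orientation: [3.141, 0.0, 0.001]
ft_force: [-0.7, 1.5, 6.2]
width: 32.6
grasp_force: 30.0
```

move_arm --steps '[[[0,0,0],0,0.45],[[0,0,0],0,0.45],[[0,0,0],0,0.45],[[0,0,0],0,0.45],[[0,0,-0.3],0,0.45],[[0,0,-0.6],0,0.45],[[0,0,-0.9],0,0.45],[[0,0,-1],0,0.4],[[0,0,-1],0,0.3],[[0,0,-0.6],0,0],[[0.32,-0.94,0],0,0],[[0.32,-0.94,0],0,0],[[0.32,-0.94,0],0,0],[[0.32,-0.94,0],0,0],[[0.32,-0.94,0],0,0],[[0.32,-0.94,0],0,0],[[0.32,-0.94,0],0,0],[[0.32,-0.94,0],0,0],[[0.32,-0.94,0],0,0],[[0.32,-0.94,0],0,0]]'

```text
t: 11.47
ee_pos: [580.0, -95.8, 163.5]
orientation: [3.142, 0.0, 0.001]
ft_force: [0.2, 0.2, 0.6]
width: 87.7
grasp_force: 0.0
```

move_arm --steps '[[[0.32,-0.94,0],0,0],[[0.32,-0.94,0],0,0],[[0.32,-0.94,0],0,0],[[0.32,-0.94,0],0,0],[[0.32,-0.94,0],0,0],[[0.32,-0.94,0],0,0],[[0.32,-0.94,0],0,0],[[0,0,0],0,0],[[0,0,0],0,0]]'

```text
t: 12.22
ee_pos: [635.7, 68.5, 163.1]
orientation: [3.141, 0.004, 0.0]
ft_force: [-0.7, -0.5, 0.6]
width: 87.6
grasp_force: 0.0
```

Run:
```python
from h import *
o=ctrl.get_obs();d=cams.get_image("wrist");T=cams.get_image("top");print(o["ee_pos"])
for c,s in caps(d):
    print(c.round(1),s[4],"S",fitcap(d,c,16.5,53,74,o).round(1))
cv2.imwrite("pics/t2.png",cv2.resize(T["image"][120:250,270:490,::-1],None,fx=3.5,fy=3.5))
```

```text
[635.66140548  68.48092408 163.14094984]
[316.1 196.7] 895 S [638.6  68.9]
[374.1 227.1] 1657 S [608.8  14.6]
```

View pics/t2.png

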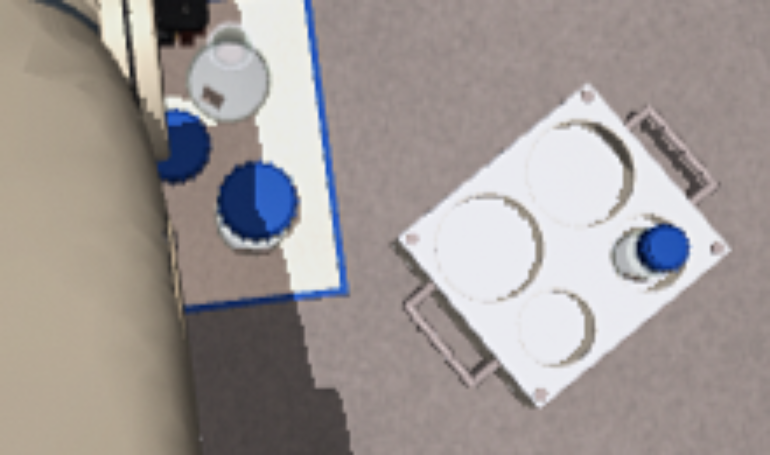

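move_arm --steps '[[[0.05,0.01,0.9],0,0],[[0,0,0.9],0,0],[[0,0,0.9],0,0],[[0,0,0.8],0,0],[[0,0,0.7],0,0],[[0,0,0.4],0,0],[[0,0,0],0,0],[[0,0,0],0,1],[[0,0,0],0,1],[[0,0,0],0,1],[[0,0,0],0,1],[[0,0,0],0,1],[[0,0,0],0,1],[[0,0,0],0,1],[[0,0,0],0,1],[[0,0,0],0,1],[[0,0,0],0,1]]'

```text
t: 13.73
ee_pos: [636.9, 67.3, 47.9]
orientation: [3.142, 0.001, -0.0]
ft_force: [-0.2, 1.3, 0.7]
width: 32.1
grasp_force: 30.0
```

move_arm --steps '[[[0,0,-0.5],0,1],[[0,0,-1],0,1],[[0,0,-1],0,1],[[0,0,-1],0,1],[[0,0,-1],0,1],[[0,0,-0.8],0,1],[[-0.506,0.889,-0.4],0,1],[[-0.506,0.889,0],0,1],[[-0.506,0.889,0],0,1],[[-0.506,0.889,0],0,1],[[-0.506,0.889,0],0,1],[[-0.506,0.889,0],0,1],[[-0.506,0.889,0],0,1],[[-0.506,0.889,0],0,1],[[-0.506,0.889,0],0,1],[[-0.506,0.889,0],0,1],[[-0.506,0.889,0],0,1],[[-0.506,0.889,0],0,1],[[-0.506,0.889,0],0,1],[[-0.506,0.889,0],0,1]]'

```text
t: 15.4
ee_pos: [459.1, -244.9, 191.3]
orientation: [3.141, 0.001, 0.001]
ft_force: [0.0, -0.4, -0.8]
width: 32.5
grasp_force: 30.0
```

move_arm --steps '[[[-0.506,0.889,0],0,1],[[0,0,0],0,1],[[0,0,0.7],0,1],[[0,0,0.8],0,1],[[0,0,0.8],0,1],[[0,0,0],0,1],[[0,0,0],0,1],[[0,0,0],0,1]]'

```text
t: 16.07
ee_pos: [447.9, -266.2, 134.0]
orientation: [3.141, 0.001, 0.001]
ft_force: [-0.0, 0.4, -1.0]
width: 32.7
grasp_force: 30.0
```

move_arm --steps '[[[-0.02,0,0.3],0,1],[[0,0,0.7],0,1],[[0,0,0.7],0,1],[[0,0,0.6],0,1],[[0,0,0.4],0,1],[[0,0,0.2],0,1],[[0,0,0.1],0,1],[[0,0,0.06],0,1],[[0,0,0.04],0,1],[[0,0,0.03],0,1],[[0,0,0],0,1],[[0,0,0],0,1]]'

```text
t: 17.07
ee_pos: [446.9, -266.3, 55.1]
orientation: [3.141, 0.0, 0.001]
ft_force: [-0.5, -0.7, -0.8]
width: 32.5
grasp_force: 30.0
```

move_arm --steps '[[[0,0,0.03],0,1],[[0,0,0],0,1],[[0,0,0],0,1]]'

```text
t: 17.32
ee_pos: [446.7, -266.2, 54.0]
orientation: [3.142, 0.0, 0.0]
ft_force: [-0.3, -0.0, -1.2]
width: 32.2
grasp_force: 30.0
```

move_arm --steps '[[[0,0,0.03],0,1],[[0,0,0],0,1],[[0,0,0],0,1]]'

```text
t: 17.57
ee_pos: [447.1, -266.2, 53.8]
orientation: [3.141, 0.0, 0.001]
ft_force: [-0.7, 0.9, 6.0]
width: 32.6
grasp_force: 30.0
```

move_arm --steps '[[[0,0,0],0,0.45],[[0,0,0],0,0.45],[[0,0,0],0,0.45],[[0,0,0],0,0.45],[[0,0,-0.3],0,0.45],[[0,0,-0.6],0,0.45],[[0,0,-0.9],0,0.45],[[0,0,-1],0,0.4],[[0,0,-1],0,0.3],[[0,0,-0.6],0,0],[[0.388,-0.94,0],0,0],[[0.388,-0.94,0],0,0],[[0.388,-0.94,0],0,0],[[0.388,-0.94,0],0,0],[[0.388,-0.94,0],0,0],[[0.388,-0.94,0],0,0],[[0.388,-0.94,0],0,0],[[0.388,-0.94,0],0,0],[[0.388,-0.94,0],0,0],[[0,0,0],0,0]]'

```text
t: 19.23
ee_pos: [535.4, -51.6, 163.8]
orientation: [-3.141, -0.005, -0.002]
ft_force: [0.1, -0.0, -0.1]
width: 87.9
grasp_force: 0.0
```

move_arm --steps '[[[0,0,0.8],0,0],[[0,0,0.8],0,0],[[0,0,0.7],0,0],[[0,0,0.7],0,0],[[0,0,0.44],0,0],[[0,0,0],0,0],[[0,0,0],0,0]]'

```text
t: 19.82
ee_pos: [533.6, -55.0, 77.1]
orientation: [-3.142, 0.0, 0.002]
ft_force: [0.1, -0.3, 1.5]
width: 87.9
grasp_force: 0.0
```

move_arm --steps '[[[0,0,0],0,1],[[0,0,0],0,1],[[0,0,0],0,1],[[0,0,0],0,1],[[0,0,0],0,1],[[0,0,0],0,1],[[0,0,0],0,1],[[0,0,0],0,1]]'

```text
t: 20.48
ee_pos: [534.3, -54.6, 77.5]
orientation: [3.142, 0.001, 0.001]
ft_force: [-0.0, 0.5, 3.8]
width: 53.5
grasp_force: 30.0
```

move_arm --steps '[[[0,0,-0.5],0,1],[[0,0,-1],0,1],[[0,0,-1],0,1],[[0,0,-1],0,1],[[0,0,-0.9],0,1],[[0,0,-0.4],0,1],[[0.09,0.928,0],0,1],[[0.09,0.928,0],0,1],[[0.09,0.928,0],0,1],[[0.09,0.928,0],0,1],[[0.09,0.928,0],0,1],[[0.09,0.928,0],0,1],[[0.09,0.928,0],0,1],[[0.09,0.928,0],0,1],[[0.09,0.928,0],0,1],[[0.09,0.928,0],0,1],[[0,0,0],0,1],[[0,0,0],0,1]]'

```text
t: 21.98
ee_pos: [555.8, -287.3, 195.8]
orientation: [-3.141, 0.003, 0.003]
ft_force: [-0.4, 0.1, -1.5]
width: 54.1
grasp_force: 30.0
```

move_arm --steps '[[[0.02,-0.02,0.5],0,1],[[0,0,0.9],0,1],[[0,0,0.8],0,1],[[0,0,0.7],0,1],[[0,0,0.6],0,1],[[0,0,0.4],0,1],[[0,0,0.25],0,1],[[0,0,0.15],0,1],[[0,0,0.1],0,1],[[0,0,0.05],0,1],[[0,0,0],0,1],[[0,0,0],0,1]]'

```text
t: 22.98
ee_pos: [557.4, -286.4, 86.6]
orientation: [3.141, 0.0, 0.002]
ft_force: [-0.4, 0.1, -2.2]
width: 53.9
grasp_force: 30.0
```

move_arm --steps '[[[0,0,0.04],0,1],[[0,0,0],0,1],[[0,0,0],0,1]]'

```text
t: 23.23
ee_pos: [557.1, -286.2, 85.2]
orientation: [3.141, 0.0, 0.001]
ft_force: [-0.1, -0.2, -1.8]
width: 53.7
grasp_force: 30.0
```

move_arm --steps '[[[0,0,0.05],0,1],[[0,0,0],0,1],[[0,0,0],0,1]]'

```text
t: 23.48
ee_pos: [557.0, -286.1, 83.6]
orientation: [-3.142, -0.0, 0.0]
ft_force: [-0.2, 0.2, -1.9]
width: 53.6
grasp_force: 30.0
```

move_arm --steps '[[[0,0,0.03],0,1],[[0,0,0],0,1],[[0,0,0],0,1]]'

```text
t: 23.73
ee_pos: [557.3, -286.1, 83.5]
orientation: [3.141, 0.001, 0.001]
ft_force: [-1.0, 1.9, 5.6]
width: 53.6
grasp_force: 30.0
```

move_arm --steps '[[[0,0,0],0,0.25],[[0,0,0],0,0.25],[[0,0,0],0,0.25],[[0,0,0],0,0.25],[[0,0,-0.3],0,0.25],[[0,0,-0.6],0,0.25],[[0,0,-0.9],0,0.2],[[0,0,-1],0,0],[[0,0,-0.8],0,0],[[-0.152,-0.947,0],0,0],[[-0.152,-0.947,0],0,0],[[-0.152,-0.947,0],0,0],[[-0.152,-0.947,0],0,0],[[-0.152,-0.947,0],0,0],[[-0.152,-0.947,0],0,0],[[-0.152,-0.947,0],0,0],[[-0.152,-0.947,0],0,0],[[-0.152,-0.947,0],0,0],[[-0.152,-0.947,0],0,0],[[-0.152,-0.947,0],0,0]]'

```text
t: 25.4
ee_pos: [515.0, -24.7, 173.5]
orientation: [3.142, 0.0, 0.001]
ft_force: [0.2, -0.6, 0.7]
width: 87.8
grasp_force: 0.0
```

move_arm --steps '[[[-0.152,-0.947,0],0,0],[[-0.152,-0.947,0],0,0],[[-0.152,-0.947,0],0,0],[[-0.152,-0.947,0],0,0],[[-0.152,-0.947,0],0,0],[[-0.152,-0.947,0],0,0],[[-0.152,-0.947,0],0,0],[[-0.152,-0.947,0],0,0],[[-0.152,-0.947,0],0,0],[[-0.152,-0.947,0],0,0],[[-0.152,-0.947,0],0,0],[[-0.152,-0.947,0],0,0],[[-0.152,-0.947,0],0,0],[[-0.152,-0.947,0],0,0],[[-0.152,-0.947,0],0,0],[[0,0,0],0,0],[[0,0,0],0,0],[[0,0,0],0,0]]'

```text
t: 26.9
ee_pos: [457.9, 328.9, 173.0]
orientation: [3.141, 0.001, -0.0]
ft_force: [0.1, 0.2, -0.2]
width: 87.9
grasp_force: 0.0
```

Run:
```python
from h import *
o=ctrl.get_obs();d=cams.get_image("wrist");T=cams.get_image("top");print(o["ee_pos"],o["orientation"],o["qpos"])
im=d["image"][:,:,::-1]
for c,s in caps(d):
    print(c.round(1),s[4],"L",fitcap(d,c,27,79,105,o).round(1))
a=cv2.resize(T["image"][120:250,370:490,::-1],None,fx=3,fy=3);b=cv2.resize(im,(390*640//400*390//390,390))[:, :]
cv2.imwrite("pics/t3.png",np.hstack([a,cv2.resize(im,(436,390))]))
```

```text
[457.87988949 328.87803097 173.02839977] [ 3.14114505e+00  1.06160766e-03 -3.17729409e-04] [ 6.01907480e-01  3.97836763e-01  1.80455494e+00 -3.15081350e-04
  9.39620967e-01  2.17221385e+00]
[423.4  13. ] 70 L [600.7 253.2]
[625.9  60.1] 1339 L [570.6  98.6]
[366.4 134.4] 654 L [517.  290.5]
[316.3 204.4] 2968 L [459.4 329. ]
[432.1 193.2] 176 L [468.6 232.6]
```

View pics/t3.png

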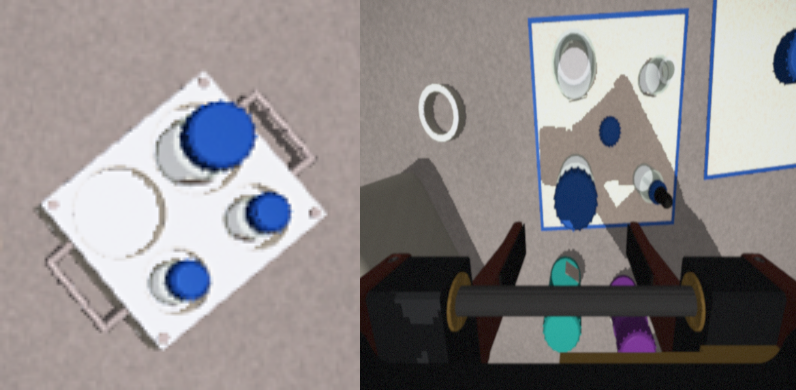

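move_arm --steps '[[[0.02,0,0.8],0,0],[[0,0,0.9],0,0],[[0,0,0.9],0,0],[[0,0,0.8],0,0],[[0,0,0.44],0,0],[[0,0,0],0,0],[[0,0,0],0,1],[[0,0,0],0,1],[[0,0,0],0,1],[[0,0,0],0,1],[[0,0,0],0,1],[[0,0,0],0,1],[[0,0,0],0,1],[[0,0,0],0,1]]'

```text
t: 28.17
ee_pos: [458.9, 329.7, 77.6]
orientation: [-3.141, -0.001, -0.001]
ft_force: [-1.0, -2.0, 6.6]
width: 53.5
grasp_force: 30.0
```

move_arm --steps '[[[0,0,-0.5],0,1],[[0,0,-1],0,1],[[0,0,-1],0,1],[[0,0,-1],0,1],[[0,0,-1],0,1],[[0,0,-0.5],0,1],[[0.077,0.917,0],0,1],[[0.077,0.917,0],0,1],[[0.077,0.917,0],0,1],[[0.077,0.917,0],0,1],[[0.077,0.917,0],0,1],[[0.077,0.917,0],0,1],[[0.077,0.917,0],0,1],[[0.077,0.917,0],0,1],[[0.077,0.917,0],0,1],[[0.077,0.917,0],0,1],[[0.077,0.917,0],0,1],[[0.077,0.917,0],0,1],[[0.077,0.917,0],0,1],[[0.077,0.917,0],0,1]]'

```text
t: 29.83
ee_pos: [485.2, 7.4, 202.4]
orientation: [-3.142, -0.001, 0.0]
ft_force: [0.4, 1.2, -0.9]
width: 53.2
grasp_force: 30.0
```

move_arm --steps '[[[0.077,0.917,0],0,1],[[0.077,0.917,0],0,1],[[0.077,0.917,0],0,1],[[0.077,0.917,0],0,1],[[0.077,0.917,0],0,1],[[0.077,0.917,0],0,1],[[0.077,0.917,0],0,1],[[0.077,0.917,0],0,1],[[0.077,0.917,0],0,1],[[0.077,0.917,0],0,1],[[0,0,0],0,1],[[0,0,0],0,1],[[0,0,0],0,1]]'

```text
t: 30.92
ee_pos: [504.4, -220.3, 202.0]
orientation: [-3.141, 0.0, 0.001]
ft_force: [1.4, -0.7, -1.3]
width: 53.8
grasp_force: 30.0
```

move_arm --steps '[[[0,0.01,0.6],0,1],[[0,0,0.9],0,1],[[0,0,0.9],0,1],[[0,0,0.7],0,1],[[0,0,0.6],0,1],[[0,0,0.4],0,1],[[0,0,0.25],0,1],[[0,0,0.15],0,1],[[0,0,0.1],0,1],[[0,0,0.04],0,1],[[0,0,0],0,1],[[0,0,0],0,1]]'

```text
t: 31.92
ee_pos: [505.3, -221.2, 86.5]
orientation: [3.141, 0.0, 0.001]
ft_force: [-0.2, 0.3, -1.8]
width: 53.5
grasp_force: 30.0
```

move_arm --steps '[[[0,0,0.04],0,1],[[0,0,0],0,1],[[0,0,0],0,1]]'

```text
t: 32.17
ee_pos: [504.9, -221.1, 85.1]
orientation: [3.141, 0.0, 0.0]
ft_force: [0.3, -0.2, -2.5]
width: 53.6
grasp_force: 30.0
```

move_arm --steps '[[[0,0,0.05],0,1],[[0,0,0],0,1],[[0,0,0],0,1]]'

```text
t: 32.42
ee_pos: [505.0, -221.1, 83.7]
orientation: [3.142, 0.0, 0.0]
ft_force: [-0.4, -0.7, -0.2]
width: 53.7
grasp_force: 30.0
```

move_arm --steps '[[[0,0,0.02],0,1],[[0,0,0],0,1],[[0,0,0],0,1]]'

```text
t: 32.67
ee_pos: [505.1, -221.1, 83.7]
orientation: [3.141, 0.0, 0.001]
ft_force: [-1.5, 0.5, 5.9]
width: 53.3
grasp_force: 30.0
```

move_arm --steps '[[[0,0,0],0,0.25],[[0,0,0],0,0.25],[[0,0,0],0,0.25],[[0,0,0],0,0.25],[[0,0,-0.3],0,0.25],[[0,0,-0.6],0,0.25],[[0,0,-1],0,0.25],[[0,0,-1],0,0.25],[[0,0,-1],0,0.25],[[0,0,-1],0,0.25],[[0,0,-1],0,0.25],[[-0.3,0.9,0],0,0.25],[[-0.3,0.9,0],0,0.25],[[-0.3,0.9,0],0,0.25],[[-0.3,0.9,0],0,0.25],[[-0.3,0.9,0],0,0.25],[[-0.3,0.9,0],0,0.25],[[-0.3,0.9,0],0,0.25],[[-0.3,0.9,0],0,0.25],[[-0.3,0.9,0],0,0.25]]'

```text
t: 34.33
ee_pos: [436.9, -424.6, 231.2]
orientation: [3.141, 0.0, 0.0]
ft_force: [0.9, 0.4, 0.3]
width: 66.1
grasp_force: 0.0
```

move_arm --steps '[[[-0.3,0.9,0],0,0.25],[[-0.3,0.9,0],0,0.25],[[-0.3,0.9,0],0,0.25],[[0,0,0],0,0.25],[[0,0,0],0,0.25]]'

```text
t: 34.75
ee_pos: [414.4, -491.7, 230.8]
orientation: [-3.141, 0.003, -0.0]
ft_force: [-0.4, 0.1, 0.4]
width: 65.8
grasp_force: 0.0
```

Run:
```python
from h import *
T=cams.get_image("top");S=cams.get_image("scene")
for c,s in caps(T): print(c.round(1),s[4],"L",fitcap(T,c,27,85,111).round(1),"S",fitcap(T,c,16.5,59,80).round(1))
a=cv2.resize(T["image"][120:250,150:490,::-1],(790,302));b=cv2.resize(S["image"][100:380,190:520,::-1],(340,288))
c=cv2.resize(S["image"][100:190,190:310,::-1],(384,288))
cv2.imwrite("pics/f.png",np.vstack([a,np.hstack([b,c,np.zeros((288,66,3),np.uint8)])]))
```

```text
[473.4  53.9] 2432 L [ 823.4 -373.2] S [ 837. -385.]
[319.2 161.1] 314 L [ 5.717e+02 -1.000e-01] S [5.772e+02 4.000e-01]
[442.4 164.8] 425 L [ 557.3 -287.2] S [ 562.1 -296.1]
[416.  187.9] 408 L [ 504.3 -223.3] S [ 507.4 -230.3]
[459.  190.2] 144 L [ 497.  -322.7] S [ 499.9 -333. ]
[213.8 193.2] 117 L [501.5 247. ] S [504.5 255.7]
[432.2 212.9] 142 L [ 445.5 -258.4] S [ 446.7 -266.6]
```

View pics/f.png

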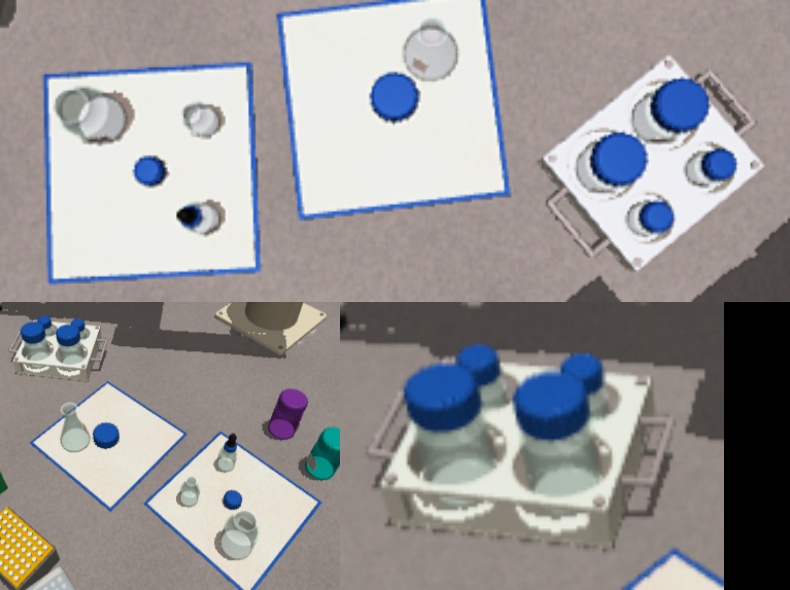

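All four capped bottles stand upright in the right holes. The caps measure within 3 mm of the hole centres at floor-standing height, and the other glass stands where it was.

```bash
python3 -c "
from workcell import ctrl
print(ctrl.close_job())"
```

```text
the job is handed in; nothing more can be done
None
```

The job is handed in: the four capped bottles stand upright on the carrier's floor, large in the wide holes and small in the narrow ones, with no other glass moved or knocked over; it took about 35 s.

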